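# Locate the V-block carrier plate against the dowels and end stop

### The arm

A 6-joint arm with a two-finger parallel gripper is mounted at the origin on a cart in front of the work surface, level with it; the furniture and walls round the work are solid. World frame = base frame: x ahead of the robot, y to its left, z up, the work surface at z = 0. Lengths are in m, angles in rad, forces in N, time in s.
With the tool pointing down it reaches from about 0.35 to 0.975 m from the base axis. Payload 4.9 kg.
Tool frame: the origin (TCP) lies at the very end of the fingers, on their centre line; the grasp point (between the pads) lies 19 mm behind it; z points along the fingers, y is the direction in which the jaws open and shut (so a half turn about z gives the same grasp; the last joint's range is limited). The gripper opens to 85 mm and grips with 20 to 120 N. Pads are 22 mm wide; open, the fingers measure 114 mm over their backs; the gripper's body (76 mm by 85 mm) begins 54 mm behind the grasp point. The pads swing forward as they close: fully open they stand 13 mm farther back than shut.
Start: joints at [-1.256, 0.053, 1.613, -0, 1.476, -0.119], TCP at [0.263, -0.567, 0.231] pointing down, gripper open.
Joint ranges: [-3.01, 3.01], [-1.01, 2.22], [0.06, 2.58], [-1.02, 4.17], [0.09, 2.62], [-3.14, 3.14]. Speed limits (rad/s): [2.57, 2.57, 3.14, 3.14, 3.14, 3.14].

### API

Orientations are given as a rotation vector (axis times angle).
In Python, from station import ctrl gives the robot as it stands.
- The arm moves only by the tool step_arm, never from a script. Its argument "moves" is a list of rows, each a list of 5 numbers: the opening, from 0 (shut) to 1 (fully open), then the shift along the world's x, y, z in m, then the turn about the world's z in degrees. A call has 1 to 20 rows; each row shifts and turns the pose as measured when the row begins; what a row does not reach is not made up. A row lasts 1/8 s, in which the tool goes at most 62.5 mm and 10.7 degrees, less where a joint would pass 70% of its speed; a pose out of reach is approached as far as the arm can. A call is refused whole if a number of a shift passes 0.0625 or a number of a turn 10.7, either way. A call with a gripper value outside its range is refused whole. The fingers move at their own pace and stop on an object; "newtons" is the grip in N (left out, the last holds). Time passes only in rows, so rows that do not move let the fingers close. It gives the time, the measured TCP pose, the force and the opening at its end, in the units of the state.
- ctrl.get_obs(): the state, without advancing time (a new reading comes with each control period).
- ctrl.get_image(name): name is "scene" or "top" or "wrist"; returns a dict with "color" (400x640x3 uint8, red, green, blue), "camera_matrix" (3x3 intrinsics, pixels), "k1" (the pictures are not rectified: a ray, as slopes to the right and down, at radius r is drawn at 1 + k1 r^2 times it, then the intrinsics apply), "R" (3x3) and "t" (3): a world point X has camera coordinates R X + t; the wrist camera has in their place "T_tool_cam" (4x4, takes a point from camera to tool coordinates, whose origin is the TCP and whose axes are the flange's). Camera axes: x right, y down, z forward; pixel columns grow to the right and rows downward; lengths in m; the calibration is good to about 2 mm. A picture is of the moment at which its call begins: read the wrist's pose just before it. There is no depth.
- ctrl.finish_job(): hands the job in, once; it reports no verdict.
Trained networks look in a picture, given as the dict that the camera call returned (one of the last four; its "shot" number tells which), for a name from the list of things; names that differ only in an ending like _2 or _b are one class to them, and where a whole thing is asked for, a point or a joint stands for the part that bears it (a point fixed in the world has none). Each returns a list of dicts, best first, with "p" (0 to 1); they miss things now and then, are a little off and sometimes report something else, mostly with a low value. They report only what shows in the picture. A call takes as long as a camera call.
- ctrl.spot_in(picture, query): "bbox" ([left, top, right, bottom] in pixels, round what is visible of it).
The state is a dict: "t": time; "q": joint angles; "dq": joint speeds; "effort": joint torques, N m; "tool_pos": TCP position; "tool_rot": TCP orientation; "contact_force": force on the tool from outside, world axes, zero at the start; "wrist_torque": the same for the moment, N m; "opening": finger opening in m.
Only numpy, scipy, OpenCV 4.12 (cv2) and the standard library are available. Lean on these libraries where they do the work, as an engineer would, in place of code of your own. Each camera call takes 0.05 s, during which the arm holds its last target.

### The job

Take the carrier plate with the V-block on it (not the one with the round collet), and set it down flat on the locating base plate, its long side along the row of the two dowels, about 3 cm short of both the dowels and the end stop. Then push it along the base until its long edge is against both dowels and its short end is against the end stop, and let go of it. Leave the collet carrier standing where it is.

Things in the scene. Friction and masses are not known exactly. Their poses are not given: they have to be found in the camera images.
- nest: Locating base, fixed on the bench: aluminium plate 190 (x) x 240 (y) x 12 mm. Origin: centre of underside, at bench height; +x away from the robot, +y left, yaw within 0.25 rad. Two steel dowels, 10 mm thick, 15 mm high above the plate, at x +65, y +10 and +60 mm. Out of the way: fixed black clamp 18 x 36 x 24 mm at x +72, y -90 mm; loose 36 mm lens cap at x -65, y -90 mm.
- nest_home (a point): Where the centre (half-way up) of the V-block carrier is when fully home: over the base at x +25, y +45 mm, 38 mm above the bench; axes as the base. The dowels' faces lie 35 mm to +x of it, the end stop's face 55 mm to +y. The end stop is a steel block 40 (x) x 14 (y) mm, 15 mm high above the plate, centred in x on this point. 3 cm short of both is 30 mm to -x and -y.
- v_carrier_mid (a point): Carrier to locate: loose steel plate 70 (x) x 110 (y) x 12 mm; on its centre a dark riser 26 x 26 x 18 mm and on that a steel V-block 26 x 26 x 22 mm (V groove in its top): together a square 40 mm high post to grip, sides parallel to the plate's. 0.3 to 0.5 kg. Point: its centre, 26 mm above its underside. Starts on the bench to the right of the base, nearer or farther than the other, yaw within 0.35 rad.
- collet_carrier_mid (a point): The other carrier, to be left alone: the same loose plate and riser, but with a round light collet with a dark ring, 24 mm in diameter and 42 mm high, in place of the V-block; whole height 72 mm. Point: on the riser's axis, 26 mm above the plate's underside. Starts about 15 cm beyond or before the V-block carrier, as seen from the robot.

How it is judged:
On the way:
1. the V-block carrier is set down flat on the base, clear of the dowels and of the end stop (at least 12 mm short of each) (x of v_carrier_mid in the frame of nest between -0.055 and 0.013 m and y of v_carrier_mid in the frame of nest between -0.075 and 0.033 m and z of v_carrier_mid in the frame of nest between 0.034 and 0.042 m and angle between v_carrier_mid's own z axis and vertical below 0.08 rad), for 0.1 s.
At the end, for the whole second after the job is handed in: The V-block carrier lies flat on the base (tilt under 0.08 rad, height within 4 mm), within 10 mm of the fully home position against the dowels and against the end stop, its long side within 10 degrees of the dowel row, released and at rest; the collet carrier is within 30 mm of where it stood (x of v_carrier_mid in the frame of nest between 0.015 and 0.035 m and y of v_carrier_mid in the frame of nest between 0.035 and 0.055 m and z of v_carrier_mid in the frame of nest between 0.034 and 0.042 m and angle between v_carrier_mid's own z axis and vertical below 0.08 rad and angle between the x axis of v_carrier_mid and the x axis of nest, either way round below 0.175 rad and linear speed of v_carrier below 0.01 m/s and distance of collet_carrier_mid from where it was at the start of the episode below 0.03 m); the robot touches nothing.
It fails at once if the collet carrier is moved more than 30 mm or tipped (distance of collet_carrier_mid from where it was at the start of the episode above 0.03 m or angle between collet_carrier_mid's own z axis and vertical above 0.3 rad).
It also fails if it takes over 38 s, if anything falls off the work surface, if the arm or the gripper's body presses on something with over 40 N, if the wrist force passes 120 N, or if a joint passes its speed limit or range.

## Working session

There is one attempt and no reset: what is moved stays moved. The work goes in short steps, Python scripts to look and compute and a tool call to move; the robot and the scene stay as the last step left them, time stands still between calls to the robot, and variables do not carry over. Pictures are saved under pics/ and viewed, and the job is handed in when it is done.

Besides the shell and the picture viewer there is one more tool, called after "Request:" as name(argument=value, ...) on one line, values as JSON. step_arm: Moves the arm, as the interface text tells. Its arguments: {"type":"object","properties":{"moves":{"type":"array","items":{"type":"array","items":{"type":"number"}}},"newtons":{"type":"number"}},"required":["moves"]}

```bash
mkdir -p pics; ls
cat > h.py <<'E'
import numpy as np, cv2, pickle
from station import ctrl
def save(n,im): cv2.imwrite('pics/%s.png'%n, im['color'][:,:,::-1])
def ray(im,u,v):
    K=im['camera_matrix']; x=(u-K[0,2])/K[0,0]; y=(v-K[1,2])/K[1,1]
    a,b=x,y
    for _ in range(20):
        s=1+im['k1']*(a*a+b*b); a,b=x/s,y/s
    return np.array([a,b,1.])
def atz(im,u,v,z):
    R=np.array(im['R']);t=np.array(im['t'])
    c=-R.T@t; d=R.T@ray(im,u,v)
    return c+d*(z-c[2])/d[2]
def proj(im,X):
    p=np.array(im['R'])@X+np.array(im['t']); a=p[0]/p[2];b=p[1]/p[2]; s=1+im['k1']*(a*a+b*b)
    K=im['camera_matrix']; return np.array([K[0,0]*a*s+K[0,2],K[1,1]*b*s+K[1,2]])
E
python3 - <<'E'
from h import *
for n in ['top','scene','wrist']:
    im=ctrl.get_image(n); save(n+'0',im); pickle.dump(im,open(n+'0.pkl','wb'))
    print(n,im['camera_matrix'].tolist(),im['k1'],im.get('t'),im.get('shot'))
    for q in ['nest','v_carrier_mid','collet_carrier_mid']:
        print(q,[(np.round(d['bbox']).tolist(),round(d['p'],2)) for d in ctrl.spot_in(im,q)][:3])
o=ctrl.get_obs();print(o)
E
```

```text
pics
top [[435.33591345488827, 0.0, 325.45400171080234], [0.0, 435.33591345488827, 196.53243975712337], [0.0, 0.0, 1.0]] -0.07687845335279568 [-0.22162708  0.52079999  0.84954377] 1
nest [([184.0, 147.0, 310.0, 248.0], 0.59)]
v_carrier_mid [([380.0, 217.0, 440.0, 274.0], 0.59)]
collet_carrier_mid [([362.0, 142.0, 424.0, 192.0], 0.79)]
scene [[447.4398812691255, 0.0, 324.20140954699826], [0.0, 447.4398812691255, 200.06101548160976], [0.0, 0.0, 1.0]] -0.026352611324077825 [0.32241522 0.23262664 0.5517477 ] 2
nest [([204.0, 211.0, 360.0, 298.0], 0.76)]
v_carrier_mid []
collet_carrier_mid [([312.0, 169.0, 364.0, 209.0], 0.68)]
wrist [[296.92770802391357, 0.0, 310.1828311050807], [0.0, 296.92770802391357, 199.890608552535], [0.0, 0.0, 1.0]] -0.05384176978148666 None 3
nest []
v_carrier_mid [([174.0, 0.0, 233.0, 5.0], 0.6)]
collet_carrier_mid []
{'t': 0.6, 'q': array([-1.25599661e+00,  5.26656482e-02,  1.61287211e+00,  1.43885840e-05,
        1.47598038e+00, -1.18968841e-01]), 'dq': array([ 0.00087504,  0.00027702, -0.00030939, -0.00199182,  0.00142626,
       -0.00171491]), 'effort': array([-1.38583289e-05, -3.93408179e+01, -3.70231533e+01, -5.56542136e-05,
        6.63214159e-04,  2.06567478e-06]), 'tool_pos': array([ 0.26270483, -0.567107  ,  0.23134157]), 'tool_rot': array([3.06792288e+00, 6.76015116e-01, 3.38346196e-05]), 'contact_force': array([1.35787701, 0.04369447, 0.55316561]), 'wrist_torque': array([-8.69928823e-05,  2.30785214e-02,  4.09275713e-02]), 'opening': 0.08566824103107358}
```

Run:
```python
import pickle,cv2
a=pickle.load(open('top0.pkl','rb'))['color'][120:300,160:480,::-1]
cv2.imwrite('pics/topz.png',cv2.resize(a,None,fx=2.5,fy=2.5,interpolation=cv2.INTER_CUBIC))
```

```text
(no output)
```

View pics/topz.png

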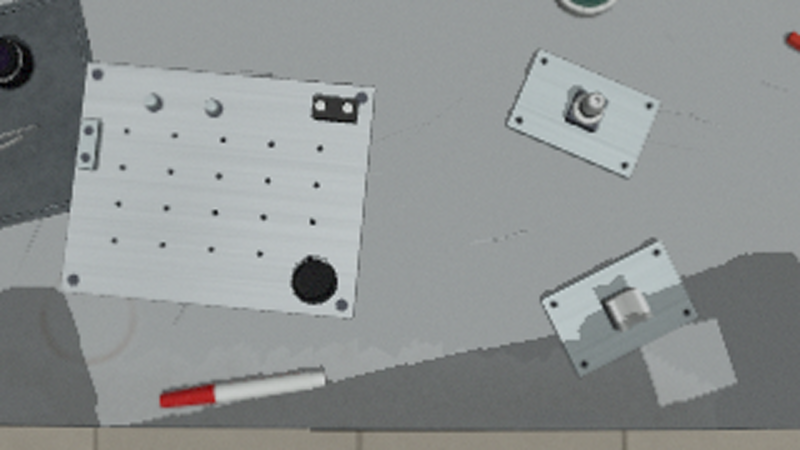

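View pics/scene0.png

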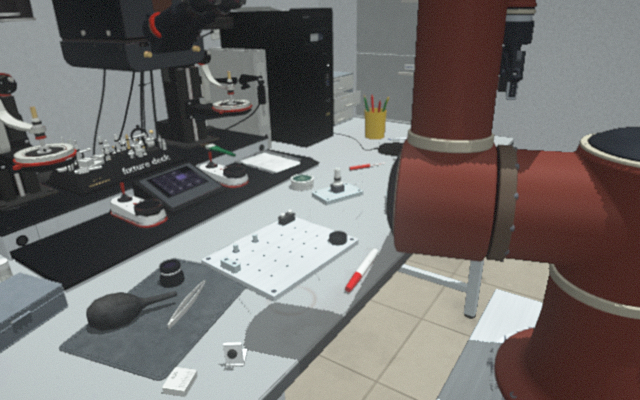

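```bash
ls pics
```

```text
scene0.png
top0.png
topz.png
wrist0.png
```

```bash
cat > fit.py <<'E'
from h import *
from scipy.optimize import least_squares
im=pickle.load(open('top0.pkl','rb'))
def o(p): return [(p[0]+.5)/2.5-.5+160,(p[1]+.5)/2.5-.5+120]
def rect(sx,sy): return np.array([[sx,sy],[sx,-sy],[-sx,-sy],[-sx,sy]])/2
def world(p,xy): 
    c,s=np.cos(p[2]),np.sin(p[2]); return np.array([p[0]+c*xy[0]-s*xy[1],p[1]+s*xy[0]+c*xy[1]])
def fit(pts,sx,sy,z,p0):
    W=np.array([atz(im,*o(q),z)[:2] for q in pts])
    r=least_squares(lambda p:(np.array([world(p,x) for x in rect(sx,sy)])-W).ravel(),[*W.mean(0),p0])
    print(np.round(r.x,4),'res mm',np.round(r.fun*1000,1)); return r.x
if __name__=='__main__':
    # order: far-left(+x+y), far-right, near-right, near-left
    n=fit([(88,62),(375,87),(353,318),(62,290)],.19,.24,.012,0)
    v=fit([(541,299),(657,240),(697,318),(583,377)],.07,.11,.012,0)
    c=fit([(540,48),(660,102),(629,178),(506,125)],.07,.11,.012,0)
    pickle.dump((n,v,c),open('poses.pkl','wb'))
    for nm,p,off in [('home',n,(.025,.045)),('set',n,(-.005,.015)),('dowel',n,(.065,.01)),('dowel2',n,(.065,.06))]: print(nm,world(p,off))
    g=cv2.resize(im['color'][120:300,160:480,::-1],None,fx=2.5,fy=2.5,interpolation=cv2.INTER_CUBIC)
    def dr(pts,z,col):
        q=np.array([proj(im,np.array([*w,z])) for w in pts]); q=((q-[160,120]+.5)*2.5-.5)
        cv2.polylines(g,[np.round(q*8).astype(np.int32)],True,col,1,cv2.LINE_AA,3)
    for p,s in [(n,(.19,.24)),(v,(.07,.11)),(c,(.07,.11))]: dr([world(p,x) for x in rect(*s)],.012,(0,0,255))
    dr([world(v,x) for x in rect(.026,.026)],.052,(0,200,0))
    for d in [(.065,.01),(.065,.06)]: dr([world(n,np.array(d)+x) for x in rect(.01,.01)],.027,(255,0,0))
    dr([world(n,np.array([.025,.107])+x) for x in rect(.04,.014)],.027,(255,0,0))
    cv2.imwrite('pics/ov.png',g)
    print([atz(im,*o(q),.052)[:2] for q in [(628,307)]])
E
python3 fit.py
```

```text
[ 0.5255 -0.0584 -0.0833] res mm [ 0.5  0.3  0.4 -0.7 -0.3 -0.8 -0.6  1.2]
[ 0.43   -0.3849  0.4747] res mm [-1.3  1.   0.8 -1.9  1.6 -1.9 -1.1  2.8]
[ 0.5895 -0.3569 -0.4099] res mm [-0.   0.7  0.4 -1.2 -0.6  0.2  0.3  0.3]
home [ 0.55416903 -0.01567779]
set [ 0.52177592 -0.04307645]
dowel [ 0.59111678 -0.05388596]
dowel2 [ 0.59527882 -0.00405948]
[array([ 0.4317049 , -0.38369276])]
```

View pics/ov.png

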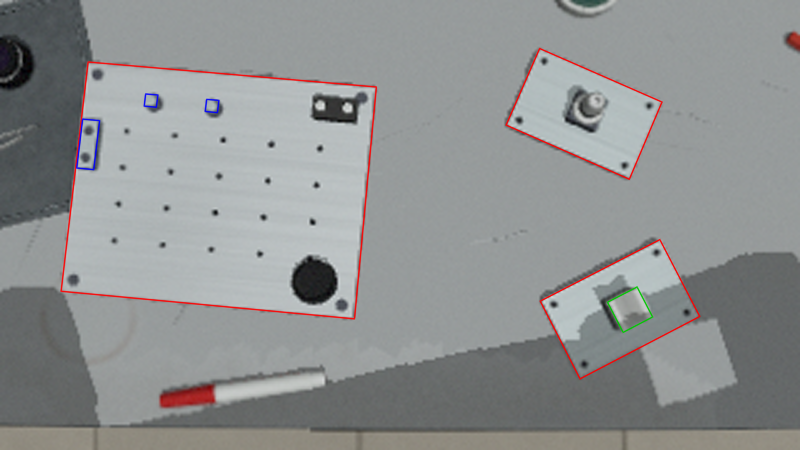

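View pics/top0.png

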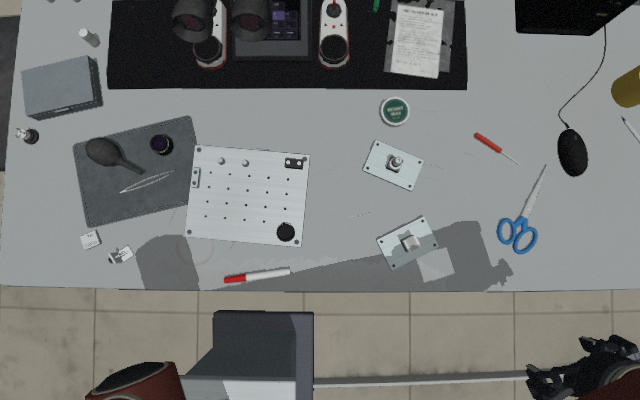

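Request:
step_arm(moves=[[1, 0.034, 0.037, 0, 0.5], [1, 0.034, 0.037, 0, 0.5], [1, 0.034, 0.037, -0.02, 0.5], [1, 0.034, 0.037, -0.03, 0.8], [1, 0.03, 0.034, -0.03, 0]])

```text
t: 1.23
tool_pos: [0.4322, -0.3843, 0.1542]
tool_rot: [3.046, 0.727, 0.006]
contact_force: [-0.2, 0.1, 0.2]
opening: 0.0856
```

```bash
cat >> h.py <<'E'
from scipy.spatial.transform import Rotation as Ro
def wrist(n):
    o=ctrl.get_obs(); im=ctrl.get_image('wrist'); save(n,im)
    T=np.eye(4);T[:3,:3]=Ro.from_rotvec(o['tool_rot']).as_matrix();T[:3,3]=o['tool_pos']
    M=np.linalg.inv(T@np.array(im['T_tool_cam'])); im['R']=M[:3,:3]; im['t']=M[:3,3]
    pickle.dump(im,open(n+'.pkl','wb'))
    R=T[:3,:3]; print('t',o['t'],'tcp',np.round(o['tool_pos'],4),'yaw x',np.degrees(np.arctan2(R[1,0],R[0,0])),'F',np.round(o['contact_force'],1),'op',o['opening'],'q',np.round(o['q'],2))
    return im
E
python3 - <<'E'
from h import *
im=wrist('w1')
n,v,c=pickle.load(open('poses.pkl','rb'))
from fit import world,rect
g=np.ascontiguousarray(im['color'][:,:,::-1])
for s,z in [((.07,.11),.012),((.026,.026),.052)]:
    q=np.array([proj(im,np.array([*world(v,x),z])) for x in rect(*s)]); print(np.round(q))
    cv2.polylines(g,[np.round(q).astype(np.int32)],True,(0,0,255),1)
cv2.imwrite('pics/w1o.png',g)
E
```

```text
t 1.225 tcp [ 0.4322 -0.3843  0.1542] yaw x 26.841054674617588 F [-0.2  0.1  0.2] op 0.08557593901634639 q [-0.85 -0.    1.8  -0.    1.33  0.25]
[[252. 155.]
 [365. 154.]
 [362. 222.]
 [256. 223.]]
[[294. 187.]
 [324. 187.]
 [324. 216.]
 [295. 216.]]
```

View pics/w1o.png

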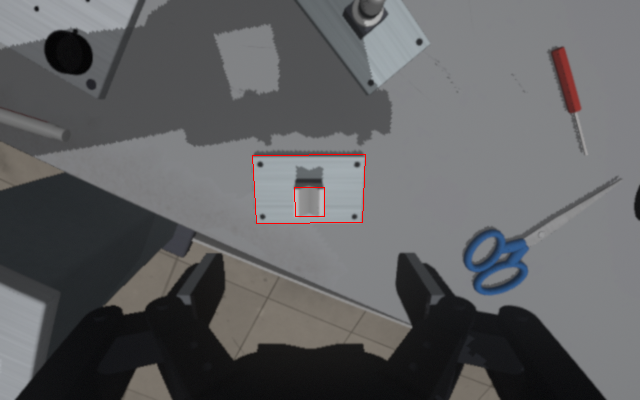

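The overlay from the top view sits exactly on the V-block carrier in the wrist view (plate 252–365 × 154–223, V-block about 309,201). So I descend and grip.

Request:
step_arm(moves=[[1, -0.001, 0, -0.045, 0.3], [1, 0, 0, -0.045, 0], [1, 0, 0, -0.03, 0], [1, 0, 0, -0.012, 0], [1, 0, 0, 0, 0]])

```text
t: 1.9
tool_pos: [0.4335, -0.377, 0.0145]
tool_rot: [3.049, 0.749, 0.006]
contact_force: [-0.2, 0.5, 0.4]
opening: 0.0854
```

Run:
```python
from h import *
im=wrist('w2')
```

```text
t 1.9 tcp [ 0.4335 -0.377   0.0145] yaw x 27.61049687963311 F [-0.2  0.5  0.4] op 0.08544429629394709 q [-0.85  0.17  1.88  0.    1.09  0.24]
```

View pics/w2.png

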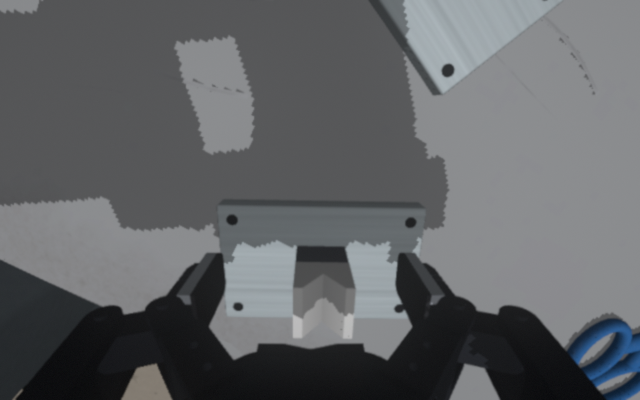

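Request:
step_arm(moves=[[1, -0.0025, -0.0075, 0.006, -0.4], [1, 0, 0, 0, 0]])

```text
t: 2.2
tool_pos: [0.4329, -0.3876, 0.0251]
tool_rot: [3.045, 0.736, 0.011]
contact_force: [0.3, -0.3, -0.2]
opening: 0.0856
```

Request:
step_arm(moves=[[0.6, 0, 0, 0, 0], [0.3, 0, 0, 0, 0], [0.1, 0, 0, 0, 0], [0, 0, 0, 0, 0], [0, 0, 0, 0, 0], [0, 0, 0, 0, 0]], newtons=60)

```text
t: 2.95
tool_pos: [0.4335, -0.3881, 0.0273]
tool_rot: [3.044, 0.736, 0.013]
contact_force: [-1.5, -0.4, 1.5]
opening: 0.0248
```

Run:
```python
from h import *
im=wrist('w3')
```

```text
t 2.95 tcp [ 0.4335 -0.3881  0.0273] yaw x 27.16962617240549 F [-1.5 -0.4  1.5] op 0.024826257163272726 q [-0.86  0.16  1.87  0.    1.11  0.24]
```

View pics/w3.png

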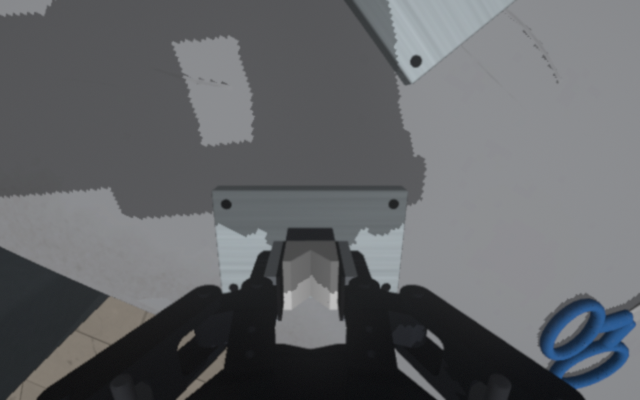

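Request:
step_arm(moves=[[0.5, 0, 0, 0, 0], [0.5, 0, 0, -0.004, 0], [0.5, 0, 0, 0, 0], [0.5, 0, 0, 0, 0]])

```text
t: 3.5
tool_pos: [0.4332, -0.3879, 0.022]
tool_rot: [3.044, 0.736, 0.013]
contact_force: [-0.1, 0.5, -0.0]
opening: 0.0429
```

Request:
step_arm(moves=[[0, 0, 0, -0.001, 0], [0, 0, 0, 0, 0], [0, 0, 0, 0, 0], [0, 0, 0, 0, 0], [0, 0, 0, 0.015, 0], [0, 0, 0, 0.02, 0], [0, 0, 0, 0.02, 0], [0, 0, 0, 0, 0]], newtons=80)

```text
t: 4.5
tool_pos: [0.4326, -0.3871, 0.079]
tool_rot: [3.045, 0.736, 0.012]
contact_force: [-0.3, -0.1, -3.4]
opening: 0.0251
```

Run:
```python
from h import *
im=wrist('w4')
im=ctrl.get_image('scene');save('s4',im)
```

```text
t 4.5 tcp [ 0.4326 -0.3871  0.079 ] yaw x 27.178042763921 F [-0.3 -0.1 -3.4] op 0.025144851858444534 q [-0.86  0.08  1.85  0.    1.2   0.24]
```

View pics/w4.png

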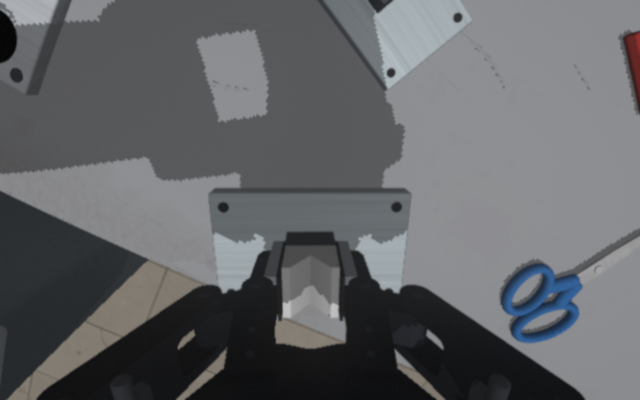

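View pics/s4.png

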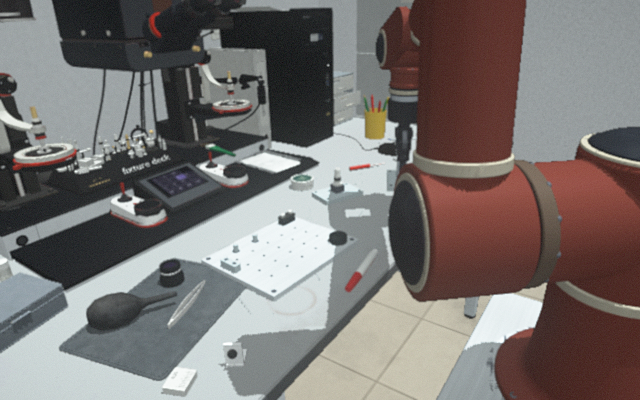

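Request:
step_arm(moves=[[0, 0.005, 0.03, 0.01, -2], [0, 0.01, 0.04, 0, -4], [0, 0.01, 0.04, 0, -4], [0, 0.01, 0.04, 0, -4], [0, 0.01, 0.04, 0, -4], [0, 0.01, 0.04, 0, -4], [0, 0.01, 0.04, 0, -4], [0, 0.005, 0.015, 0, -1], [0, 0, 0, 0, 0], [0, 0, 0, 0, 0]])

```text
t: 5.85
tool_pos: [0.4952, -0.0891, 0.0765]
tool_rot: [-3.138, 0.022, 0.014]
contact_force: [-1.0, -0.6, -3.3]
opening: 0.025
```

Run:
```python
from h import *
im=wrist('w5')
```

```text
t 5.85 tcp [ 0.4952 -0.0891  0.0765] yaw x -0.8202092844471716 F [-1.  -0.6 -3.3] op 0.02499677952972597 q [-0.33 -0.08  2.02  0.    1.22  1.26]
```

View pics/w5.png

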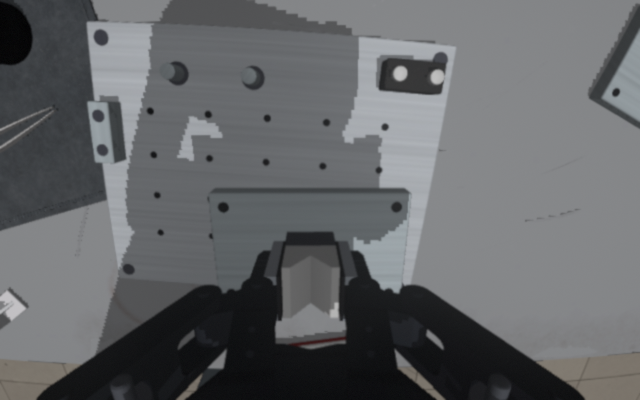

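```bash
cat > chk.py <<'E'
import sys
from h import *
from fit import world,rect
def chk(name,im,tcp,yaw,n):
    g=np.ascontiguousarray(im['color'][:,:,::-1])
    def dr(pts,z,col):
        q=np.array([proj(im,np.array([*w,z])) for w in pts]); cv2.polylines(g,[np.round(q*8).astype(np.int32)],True,col,1,cv2.LINE_AA,3)
    dr([world(n,x) for x in rect(.19,.24)],.012,(0,0,255))
    for d in [(.065,.01),(.065,.06)]: dr([world(n,np.array(d)+.005*np.array([np.cos(a),np.sin(a)])) for a in np.linspace(0,6,12)],.027,(255,0,0))
    dr([world(n,np.array([.025,.107])+x) for x in rect(.04,.014)],.027,(255,0,0))
    dr([world((tcp[0],tcp[1],yaw),x) for x in rect(.07,.11)],tcp[2]-.009,(0,255,0))
    cv2.imwrite('pics/%s.png'%name,g)
E
python3 - <<'E'
from chk import *
im=pickle.load(open('w5.pkl','rb')); n,v,c=pickle.load(open('poses.pkl','rb'))
tcp=[0.4952,-0.0891,.0765];chk('w5o',im,tcp,np.radians(-.82),n)
for z in (.0645,.0675,.0705):print(z,atz(im,209,190,z),atz(im,411,190,z))
E
```

```text
0.0645 [ 0.52870156 -0.03344105  0.0645    ] [ 0.52729627 -0.14427293  0.0645    ]
0.0675 [ 0.52954274 -0.03453741  0.0675    ] [ 0.52816451 -0.14323482  0.0675    ]
0.0705 [ 0.53038391 -0.03563376  0.0705    ] [ 0.52903275 -0.1421967   0.0705    ]
```

View pics/w5o.png

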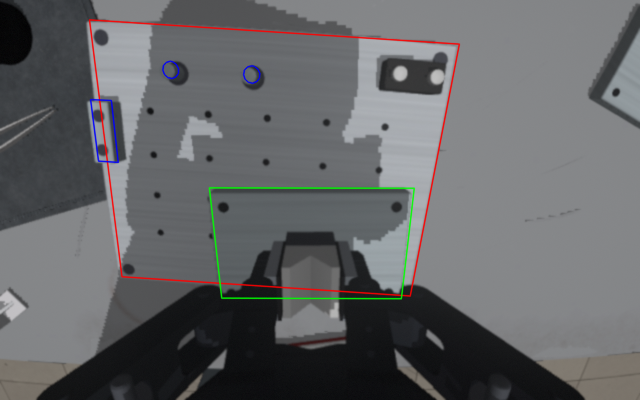

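Request:
step_arm(moves=[[0, 0.01, 0.016, 0, -1.5], [0, 0.01, 0.016, 0, -1.5], [0, 0.005, 0.01, 0, -1], [0, 0, 0, -0.01, 0], [0, 0, 0, 0, 0]])

```text
t: 6.52
tool_pos: [0.5195, -0.0511, 0.0648]
tool_rot: [-3.135, 0.146, 0.016]
contact_force: [-0.8, -0.5, -3.5]
opening: 0.025
```

Run:
```python
from h import *
im=wrist('w6')
```

```text
t 6.525 tcp [ 0.5195 -0.0511  0.0648] yaw x -5.330498999588859 F [-0.8 -0.5 -3.5] op 0.025000736449623452 q [-0.24 -0.02  1.98  0.    1.19  1.42]
```

Now I correct x and y and lower onto the base (contact expected at TCP z ≈ 0.034).

Request:
step_arm(moves=[[0, 0.003, 0.007, -0.01, 0.4], [0, 0, 0, -0.008, 0], [0, 0, 0, -0.004, 0], [0, 0, 0, 0, 0]])

```text
t: 7.08
tool_pos: [0.5226, -0.0446, 0.0415]
tool_rot: [-3.136, 0.136, 0.016]
contact_force: [0.8, 0.2, -2.9]
opening: 0.0251
```

Request:
step_arm(moves=[[0, 0, 0, -0.004, 0], [0, 0, 0, -0.002, 0], [0, 0, 0, -0.001, 0], [0, 0, 0, 0, 0]])

```text
t: 7.58
tool_pos: [0.5231, -0.0448, 0.0346]
tool_rot: [-3.136, 0.136, 0.014]
contact_force: [-0.6, -0.1, -3.7]
opening: 0.0247
```

Request:
step_arm(moves=[[0, 0, 0, -0.0015, 0], [0, 0, 0, 0, 0]])

```text
t: 7.82
tool_pos: [0.5238, -0.0448, 0.0344]
tool_rot: [-3.136, 0.136, 0.012]
contact_force: [-0.3, -0.2, -3.5]
opening: 0.0252
```

Request:
step_arm(moves=[[0, 0, 0, -0.002, 0], [0, 0, 0, -0.001, 0]])

```text
t: 8.07
tool_pos: [0.5242, -0.0447, 0.0341]
tool_rot: [-3.136, 0.137, 0.014]
contact_force: [-5.1, 1.4, 5.1]
opening: 0.0251
```

Run:
```python
from chk import *
im=wrist('w7');o=ctrl.get_obs();n,v,c=pickle.load(open('poses.pkl','rb'))
chk('w7o',im,o['tool_pos'],np.radians(-5),n)
im=ctrl.get_image('scene');save('s7',im)
cv2.imwrite('pics/s7z.png',cv2.resize(im['color'][190:310,190:390,::-1],None,fx=4,fy=4,interpolation=cv2.INTER_CUBIC))
```

```text
t 8.075 tcp [ 0.5242 -0.0447  0.0341] yaw x -4.993605596838801 F [-5.1  1.4  5.1] op 0.02511093562290646 q [-0.23  0.04  1.98  0.    1.13  1.43]
```

View pics/w7o.png

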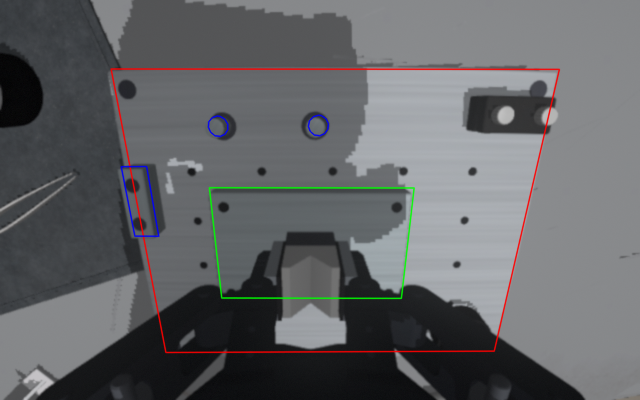

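View pics/s7z.png

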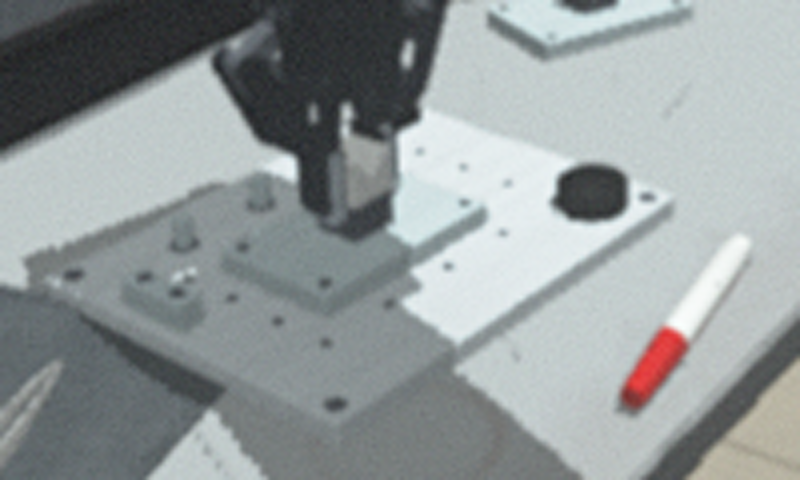

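Request:
step_arm(moves=[[0.45, 0, 0, 0, 0], [0.45, 0, 0, 0, 0], [0.45, 0, 0, 0, 0]])

```text
t: 8.55
tool_pos: [0.5257, -0.0451, 0.0352]
tool_rot: [-3.137, 0.137, 0.008]
contact_force: [0.1, -1.1, 0.0]
opening: 0.0386
```

Request:
step_arm(moves=[[0, 0, 0, 0, 0], [0, 0, 0, 0, 0], [0, 0, 0, 0, 0], [0, 0, 0, 0, 0]], newtons=35)

```text
t: 9.05
tool_pos: [0.526, -0.045, 0.0353]
tool_rot: [-3.136, 0.137, 0.007]
contact_force: [-0.9, 0.5, -0.5]
opening: 0.0256
```

Run:
```python
from h import *
im=wrist('w8');
n,v,c=pickle.load(open('poses.pkl','rb'))
from fit import world
print(world(n,(.025,.045)), world(n,(1,0))-world(n,(0,0)))
```

```text
t 9.05 tcp [ 0.526  -0.045   0.0353] yaw x -5.004027500128422 F [-0.9  0.5 -0.5] op 0.02556914365134376 q [-0.23  0.04  1.98  0.    1.13  1.43]
[ 0.55416903 -0.01567779] [ 0.99652946 -0.08324086]
```

View pics/w8.png

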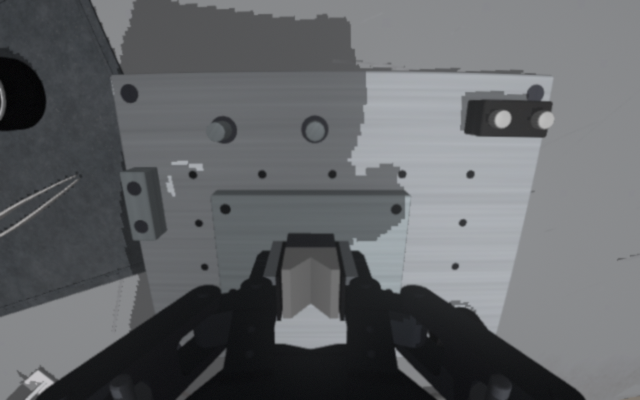

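Request:
step_arm(moves=[[0, 0.006, -0.0005, 0, 0], [0, 0.006, -0.0005, 0, 0], [0, 0.005, -0.0005, 0, 0], [0, 0, 0, 0, 0]])

```text
t: 9.6
tool_pos: [0.5382, -0.0461, 0.0357]
tool_rot: [-3.136, 0.135, 0.032]
contact_force: [1.9, -0.2, -1.9]
opening: 0.0254
```

Request:
step_arm(moves=[[0, 0.006, -0.0005, 0, 0], [0, 0.006, -0.0005, 0, 0], [0, 0.002, 0, 0, 0], [0, 0, 0, 0, 0]])

```text
t: 10.1
tool_pos: [0.548, -0.0468, 0.0361]
tool_rot: [-3.135, 0.135, 0.053]
contact_force: [-1.3, 0.4, 1.4]
opening: 0.0257
```

Run:
```python
from h import *
im=wrist('w9');
```

```text
t 10.1 tcp [ 0.548  -0.0468  0.0361] yaw x -4.914329049109814 F [-1.3  0.4  1.4] op 0.025651568388211858 q [-0.22  0.1   1.91 -0.    1.16  1.44]
```

View pics/w9.png

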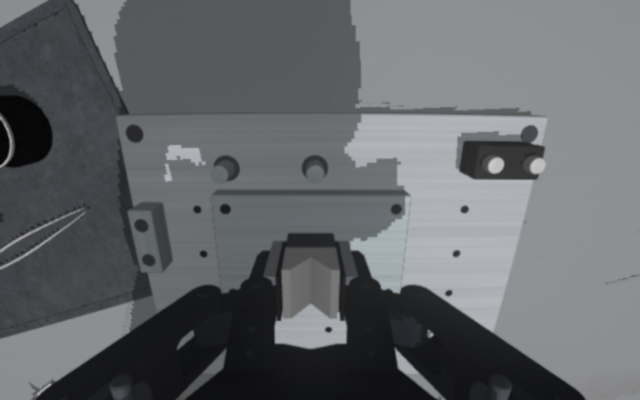

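Request:
step_arm(moves=[[0, 0.005, -0.0005, 0, 0], [0, 0.003, 0, 0, 0], [0, 0.002, 0, 0, 0]])

```text
t: 10.52
tool_pos: [0.5546, -0.0472, 0.0364]
tool_rot: [-3.135, 0.134, 0.069]
contact_force: [-8.5, -0.1, 7.2]
opening: 0.0251
```

Request:
step_arm(moves=[[0, 0.003, 0, 0, 0], [0, 0.003, 0, 0, 0]])

```text
t: 10.78
tool_pos: [0.5559, -0.0472, 0.0368]
tool_rot: [-3.135, 0.132, 0.092]
contact_force: [-15.6, -0.7, 14.0]
opening: 0.0252
```

Run:
```python
from h import *
im=wrist('w10');
```

```text
t 10.775 tcp [ 0.5559 -0.0472  0.0368] yaw x -4.833136495177905 F [-15.6  -0.7  14. ] op 0.025191333578268943 q [-0.21  0.13  1.87 -0.01  1.19  1.44]
```

View pics/w10.png

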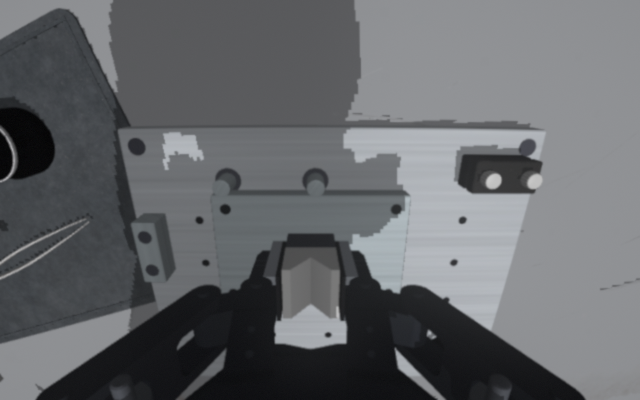

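Request:
step_arm(moves=[[0.45, 0, 0, 0, 0], [0.45, 0, 0, -0.002, 0], [0.45, 0, 0, 0, 0]])

```text
t: 11.2
tool_pos: [0.5567, -0.0473, 0.0343]
tool_rot: [-3.135, 0.133, 0.088]
contact_force: [-0.2, -0.4, -0.1]
opening: 0.0388
```

Request:
step_arm(moves=[[0, 0, 0, 0, 0], [0, 0, 0, 0, 0], [0, 0, 0, 0, 0], [0, 0, 0, 0, 0]], newtons=30)

```text
t: 11.7
tool_pos: [0.5571, -0.0474, 0.0344]
tool_rot: [-3.135, 0.132, 0.087]
contact_force: [-0.8, 0.2, 0.8]
opening: 0.0253
```

Run:
```python
from h import *
im=wrist('w11');
```

```text
t 11.7 tcp [ 0.5571 -0.0474  0.0344] yaw x -4.837508602752517 F [-0.8  0.2  0.8] op 0.025258426209475344 q [-0.21  0.14  1.87 -0.01  1.18  1.44]
```

View pics/w11.png

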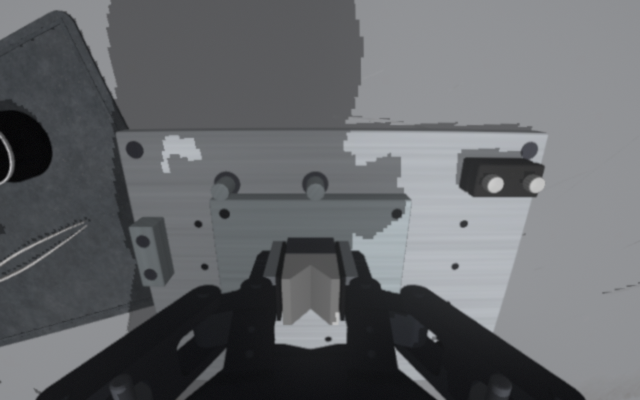

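Request:
step_arm(moves=[[0, 0.0005, 0.006, 0, 0], [0, 0.0005, 0.006, 0, 0], [0, 0.0005, 0.006, 0, 0], [0, 0.0005, 0.004, 0, 0], [0, 0, 0, 0, 0]])

```text
t: 12.38
tool_pos: [0.5592, -0.0246, 0.0345]
tool_rot: [-3.137, 0.132, 0.087]
contact_force: [-0.1, -1.6, -1.0]
opening: 0.0255
```

Run:
```python
from h import *
im=wrist('w12');
```

```text
t 12.375 tcp [ 0.5592 -0.0246  0.0345] yaw x -4.819524952769374 F [-0.1 -1.6 -1. ] op 0.025498106570032222 q [-0.17  0.14  1.87 -0.01  1.19  1.48]
```

View pics/w12.png

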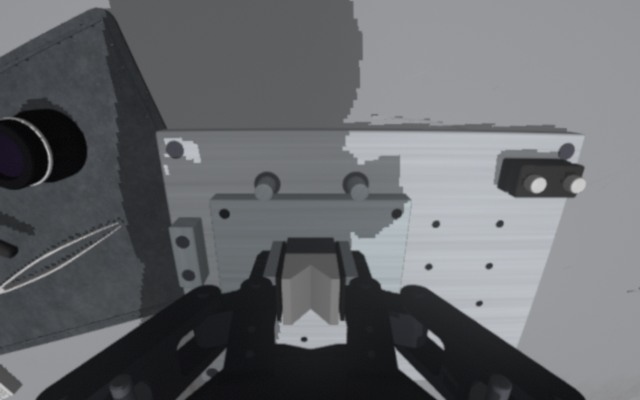

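Request:
step_arm(moves=[[0, 0.0005, 0.004, 0, 0], [0, 0.0005, 0.003, 0, 0], [0, 0, 0.002, 0, 0]])

```text
t: 12.8
tool_pos: [0.5599, -0.0161, 0.0345]
tool_rot: [3.137, -0.133, -0.089]
contact_force: [-0.2, -3.5, 1.1]
opening: 0.0252
```

Request:
step_arm(moves=[[0, 0, 0.002, 0, 0], [0, 0, 0.002, 0, 0]])

```text
t: 13.05
tool_pos: [0.5601, -0.0149, 0.0349]
tool_rot: [3.13, -0.131, -0.088]
contact_force: [-2.9, -12.5, 0.8]
opening: 0.0253
```

Run:
```python
from h import *
im=wrist('w13');
```

```text
t 13.05 tcp [ 0.5601 -0.0149  0.0349] yaw x -4.797888785703705 F [ -2.9 -12.5   0.8] op 0.025271684704507632 q [-0.15  0.14  1.87 -0.02  1.19  1.51]
```

View pics/w13.png

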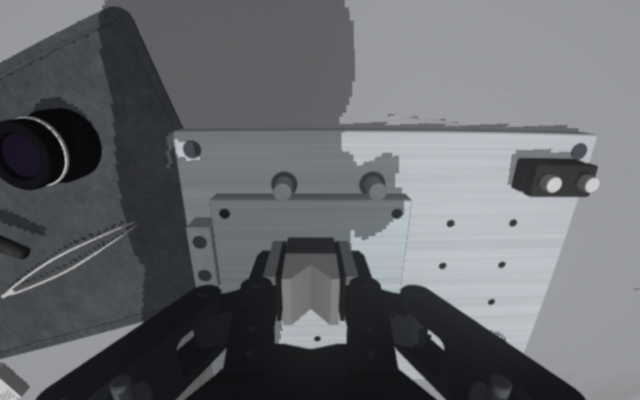

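Against the end stop (contact at column ~212, force −12.5 N). A final nudge to the dowels, then release and lift.

Request:
step_arm(moves=[[0, 0.003, 0, 0, 0], [0, 0.002, 0.0005, 0, 0]])

```text
t: 13.35
tool_pos: [0.5603, -0.015, 0.0351]
tool_rot: [3.127, -0.131, -0.11]
contact_force: [-9.5, -5.6, 6.9]
opening: 0.0258
```

Request:
step_arm(moves=[[0.5, 0, 0, 0, 0], [0.5, 0, 0, 0, 0], [0.5, 0, 0, 0, 0], [0.5, 0, 0, 0.008, 0], [0.6, 0, 0, 0.02, 0], [0.6, 0, 0, 0.03, 0], [0.6, -0.01, 0, 0.03, 0], [0.6, -0.03, 0, 0.02, 0], [0.6, 0, 0, 0, 0]])

```text
t: 14.48
tool_pos: [0.5219, -0.0129, 0.1538]
tool_rot: [3.131, -0.13, -0.095]
contact_force: [0.0, 0.6, 0.2]
opening: 0.0512
```

Run:
```python
from chk import *
im=wrist('w14');n,v,c=pickle.load(open('poses.pkl','rb'))
p=world(n,(.025,.045)); chk('w14o',im,[*p,.033],n[2],n)
im=ctrl.get_image('top');save('t14',im);chk('t14o',im,[*p,.033],n[2],n)
```

```text
t 14.475 tcp [ 0.5219 -0.0129  0.1538] yaw x -4.778796579290027 F [0.  0.6 0.2] op 0.0512338043916049 q [-0.16 -0.09  1.89 -0.01  1.4   1.5 ]
```

View pics/w14o.png

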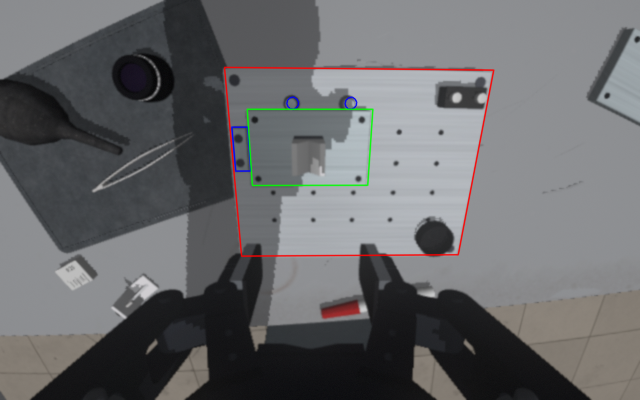

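View pics/t14o.png

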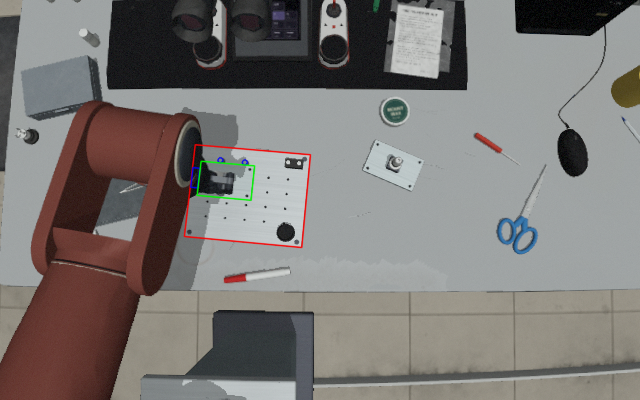

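The wrist overlay puts the predicted home outline (248–372 × 108–185) on the plate. It touches the stop and both dowels, the gripper is clear, and the collet carrier is unmoved at (393,165) in the top view. Handing in.

Request:
step_arm(moves=[[0.6, 0, 0, 0, 0], [0.6, 0, 0, 0, 0]])

```text
t: 14.82
tool_pos: [0.5223, -0.0129, 0.1508]
tool_rot: [3.132, -0.13, -0.102]
contact_force: [-0.4, 0.5, 0.2]
opening: 0.0518
```

Run:
```python
from h import *
print(ctrl.get_obs()['dq'].round(3)); print(ctrl.finish_job())
```

```text
[ 0.     0.012  0.003 -0.001  0.001  0.002]
the job is handed in; nothing more can be done
None
```

The V-block carrier is on the base against both dowels and the end stop, and I released it and handed the job in at about 14.8 s. No verdict was reported.

- **What I did:** I gripped the carrier by its post and set it down on the base about 3 cm short of the dowels and the end stop. After releasing and regripping it, I pushed it +x to the dowels (about 16 N), then +y to the end stop (about 12 N). A last +x nudge gave about 10 N, then I let go and lifted clear.
- **Last checks:** In the last wrist picture the plate lay within a pixel or two (about 2 mm) of the predicted home outline. It touched both dowels and the stop, and looked flat. The gripper was clear with about 0 N on it. The collet carrier was in the same place in the top view.
- **What disagreed:**
  - The V-block carrier's starting yaw measured 0.47 rad, against the stated limit of 0.35. I went with the picture, and the wrist view agreed with it.
  - The tool had tilted about 0.06 rad by the end of the pushes. I let go of the plate after each push so that it could settle flat.
  - In the wrist view at set-down, the dowels and stop appeared about 2 mm off my first estimate. I relied on contact forces for the final seating.

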